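Put the veneer-store slat bundles back in the cradles of their own length

ROBOT

A 6-joint arm with a two-finger parallel gripper is mounted at the origin on the work surface. World frame = base frame: x ahead of the robot, y to its left, z up, the work surface at z = 0. Lengths are in m, angles in rad, forces in N, time in s.
With the tool pointing down it reaches from about 0.3 to 1 m from the base axis. Payload 5.1 kg.
Tool frame: the origin (TCP) lies on the mounting face of the last link; the fingertips stand 190 mm ahead of it and the grasp point (between the pads) lies 171 mm ahead of it; z points along the fingers, y is the direction in which the jaws open and shut (so a half turn about z gives the same grasp; the last joint's range is limited). The gripper opens to 95 mm and grips with 3 to 60 N. Pads are 20 mm wide; open, the fingers measure 119 mm over their backs; the gripper's body (75 mm by 180 mm) begins 59 mm behind the grasp point.
Start: joints at [-1.308, 0.124, 1.65, -0, 1.367, -0.083], TCP at [0.22, -0.612, 0.405] pointing down, gripper open.
Joint ranges: [-2.61, 2.61], [-1.02, 2.33], [0.03, 2.71], [-1.35, 4.49], [0.32, 2.68], [-2.91, 2.91]. Speed limits (rad/s): [2.57, 2.57, 3.14, 3.14, 3.14, 3.14].

INTERFACE

Orientations are given as a 3x3 rotation matrix whose columns are the frame's x, y, z axes.
In Python, from plant import manip gives the robot as it stands.
- The arm moves only by the tool move_arm, never from a script. Its argument "targets" is a list of rows, each an object of numbers: "gripper": the closure, from 0 (fully open) to 1 (shut); "x", "y", "z": the shift along the tool's x, y, z in m; "wx", "wy", "wz": the turn, a rotation vector about the tool's x, y, z in rad. In form: [{"gripper": .., "x": .., "y": .., "z": .., "wx": .., "wy": .., "wz": ..}, ...]. A call has 1 to 12 rows; each row is the pose to reach, as a shift and turn from the pose commanded when the call began, along the tool's axes at that moment; what a row does not reach only later rows make up. A row lasts 1/10 s, in which the tool goes at most 50 mm and 8.59 degrees, less where a joint would pass 70% of its speed; a pose out of reach is approached as far as the arm can. A call with a gripper value outside its range is refused whole. The fingers move at their own pace and stop on an object; the grip force is fixed at half the most. Time passes only in rows, so rows that repeat a pose let the fingers close. It gives the time, the measured TCP pose, the force and the opening at its end, in the units of the state.
- manip.get_state(): the state, without advancing time (a new reading comes with each control period).
- manip.capture(name): name is "side" or "top"; returns the picture (420x560x3 uint8, red, green, blue); there is no depth.
- manip.camera_model(name): a dict with "vfov" (degrees; the focal length in pixels is half the picture's height over the tangent of half this angle, whatever the lens; pixels are square), "cx", "cy" (the principal point, pixels), "cam_to_world" (4x4, takes a point from camera to world coordinates). Camera axes: x right, y down, z forward; pixel columns grow to the right and rows downward; lengths in m; the calibration is good to about 2 mm. A picture is of the moment at which its call begins. camera_model takes no time and is no camera call.
- manip.hand_in(): hands the job in, once; it reports no verdict.
The state is a dict: "clock": time; "q": joint angles; "qd": joint speeds; "tau": joint torques, N m; "eef_pos": TCP position; "eef_rot": TCP orientation; "wrist_force": force on the tool from outside, world axes, zero at the start; "torque": the same for the moment, N m; "grip_width": opening from 0.0 (shut) to 1.0 (fully open).
Only numpy, scipy, OpenCV 4.12 (cv2) and the standard library are available. Lean on these libraries where they do the work, as an engineer would, in place of code of your own. Each camera call takes 0.05 s, during which the arm holds its last target.

TASK

The four strapped bundles of walnut slats are lying in each other's cradles. Put each bundle back in the cradle whose base board is exactly as long as the bundle, lying flat on its underside on the board, straight between the two guides and centred so that its ends are level with the board's ends; the empty cork pad is the free spot for setting a bundle down on the way. Finish with all four released and at rest.

Things in the scene. Friction and masses are not known exactly. Their poses are not given: they have to be found in the camera images.
- bundle_shortest: Strapped rigid bundle of dark walnut slats, a block 80 mm long (its x), 44 mm wide (its y), 40 mm high, with two white paper straps; about 0.09 kg; the shortest of the four bundles, which differ only in length (80, 115, 150, 185 mm). Origin: centre of its underside. It starts lying in a cradle of another length, not always straight, and may overhang the cradle's ends.
- bundle_second: Strapped rigid bundle of dark walnut slats, a block 115 mm long (its x), 44 mm wide (its y), 40 mm high, with two white paper straps; about 0.12 kg; second in length, counted from the shortest, of the four bundles, which differ only in length (80, 115, 150, 185 mm). Origin: centre of its underside. It starts lying in a cradle of another length, not always straight, and may overhang the cradle's ends.
- bundle_third: Strapped rigid bundle of dark walnut slats, a block 150 mm long (its x), 44 mm wide (its y), 40 mm high, with two white paper straps; about 0.16 kg; third in length, counted from the shortest, of the four bundles, which differ only in length (80, 115, 150, 185 mm). Origin: centre of its underside. It starts lying in a cradle of another length, not always straight, and may overhang the cradle's ends.
- bundle_longest: Strapped rigid bundle of dark walnut slats, a block 185 mm long (its x), 44 mm wide (its y), 40 mm high, with two white paper straps; about 0.20 kg; the longest of the four bundles, which differ only in length (80, 115, 150, 185 mm). Origin: centre of its underside. It starts lying in a cradle of another length, not always straight, and may overhang the cradle's ends.
- cradle_shortest: Fixed cradle for the 80 mm bundle: pale plywood base board 80 mm long (its x), 74 mm wide (its y), 8 mm thick, open at both ends; at the middle of each long side a guide 50 mm long and 6 mm thick rises to 14 mm above the bench (6 mm above the board), leaving 62 mm between the guides. Origin: centre of its underside, on the bench. A bundle in it stands on the board, its underside 8 mm above the bench and its top at 48 mm.
- cradle_second: Fixed cradle for the 115 mm bundle: pale plywood base board 115 mm long (its x), 74 mm wide (its y), 8 mm thick, open at both ends; at the middle of each long side a guide 50 mm long and 6 mm thick rises to 14 mm above the bench (6 mm above the board), leaving 62 mm between the guides. Origin: centre of its underside, on the bench. A bundle in it stands on the board, its underside 8 mm above the bench and its top at 48 mm.
- cradle_third: Fixed cradle for the 150 mm bundle: pale plywood base board 150 mm long (its x), 74 mm wide (its y), 8 mm thick, open at both ends; at the middle of each long side a guide 50 mm long and 6 mm thick rises to 14 mm above the bench (6 mm above the board), leaving 62 mm between the guides. Origin: centre of its underside, on the bench. A bundle in it stands on the board, its underside 8 mm above the bench and its top at 48 mm.
- cradle_longest: Fixed cradle for the 185 mm bundle: pale plywood base board 185 mm long (its x), 74 mm wide (its y), 8 mm thick, open at both ends; at the middle of each long side a guide 50 mm long and 6 mm thick rises to 14 mm above the bench (6 mm above the board), leaving 62 mm between the guides. Origin: centre of its underside, on the bench. A bundle in it stands on the board, its underside 8 mm above the bench and its top at 48 mm.
- pad: Fixed bare cork pad 170 x 80 mm (x, y), 4 mm thick, without guides, empty at the start: the free spot. Origin: centre of its underside, on the bench.
Mind the look-alikes: they are no part of the job. What is shaped like the bundle_second but green is not meant. Leave any turquoise look-alike of the bundle_shortest alone.

How it is judged:
By the outcome, as a careful person would: the job done as asked, in the order asked, and still so for the second after the job is handed in, with the robot touching nothing.
It also fails if it takes over 136 s, if anything falls off the work surface, if the arm or the gripper's body presses on something with over 40 N, if the wrist force passes 120 N, or if a joint passes its speed limit or range.

## Working session

There is one attempt and no reset: what is moved stays moved. The work goes in short steps, Python scripts to look and compute and a tool call to move; the robot and the scene stay as the last step left them, time stands still between calls to the robot, and variables do not carry over. Pictures are saved under pics/ and viewed, and the job is handed in when it is done.

Besides the shell and the picture viewer there is one more tool, called after "Call:" as name([rows], argument=value, ...), one row to a line, values as JSON. move_arm: Moves the arm, as the interface text tells. Its arguments: {"type":"object","properties":{"targets":{"type":"array"}},"required":["targets"]}

```bash
ls; mkdir -p pics; python3 - <<'E'
from plant import manip
import cv2,numpy as np
np.set_printoptions(precision=4,suppress=True)
for n in("side","top"):
    im=manip.capture(n); cv2.imwrite(f"pics/{n}0.png",im[:,:,::-1]); print(n,manip.camera_model(n))
s=manip.get_state();print(s)
E
```

```text
pics
side {'vfov': 56.42263128020086, 'cx': 276.7422968549675, 'cy': 210.7803564268678, 'cam_to_world': array([[-0.8255, -0.2692,  0.4962,  0.0741],
       [-0.564 ,  0.4307, -0.7046,  0.6613],
       [-0.024 , -0.8614, -0.5073,  0.5296],
       [ 0.    ,  0.    ,  0.    ,  1.    ]])}
top {'vfov': 45.34845739440758, 'cx': 274.89730269414355, 'cy': 202.15498212254772, 'cam_to_world': array([[-0.0258, -0.9902,  0.1375,  0.4013],
       [-0.9996,  0.0235, -0.0184,  0.0017],
       [ 0.015 , -0.1379, -0.9903,  1.1363],
       [ 0.    ,  0.    ,  0.    ,  1.    ]])}
{'clock': 0.1, 'q': array([-1.3076,  0.1244,  1.6516, -0.    ,  1.3675, -0.0826]), 'qd': array([-0.0014, -0.001 , -0.0023, -0.0019,  0.0006,  0.0018]), 'tau': array([  0.0014, -41.8878, -36.1097,   0.0777,   0.0461,  -0.0001]), 'eef_pos': array([ 0.2202, -0.6113,  0.4036]), 'eef_rot': array([[ 0.9408,  0.339 , -0.0005],
       [ 0.339 , -0.9408,  0.0018],
       [ 0.0001, -0.0019, -1.    ]]), 'wrist_force': array([ 0.3988, -0.2859, -0.0839]), 'torque': array([ 0.0011, -0.0652, -0.0376]), 'grip_width': 1.0025515282127317}
```

View pics/top0.png

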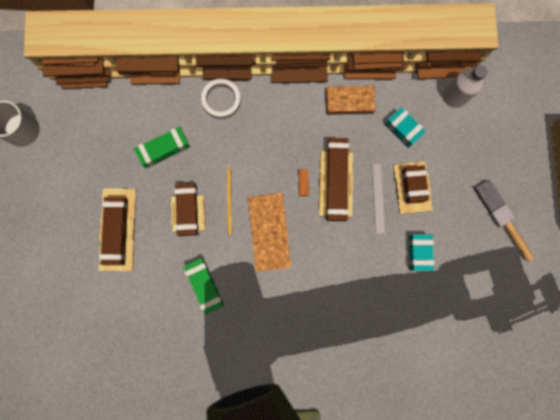

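View pics/side0.png

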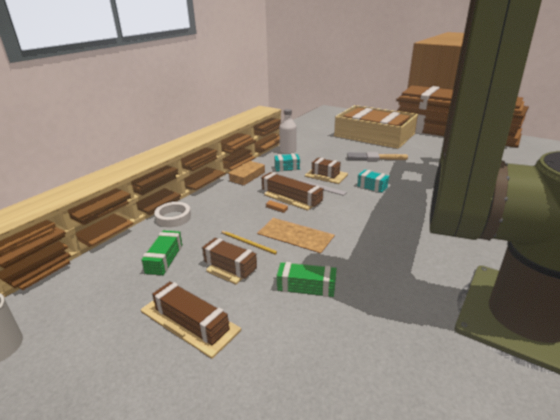

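The top view shows the four brown bundles at about (115,230), (187,209), (338,180) and (413,187), and the empty pad at (270,231). Next I'll zoom in and measure.

```bash
python3 - <<'E'
import cv2,numpy as np
im=cv2.imread("pics/top0.png")
cs=[im[175:285,85:215],im[125:235,310:440]]
o=np.hstack([cv2.resize(c,None,fx=3,fy=3,interpolation=cv2.INTER_CUBIC) for c in cs])
cv2.imwrite("pics/z0.png",o)
hsv=cv2.cvtColor(im,cv2.COLOR_BGR2HSV)
for p in [(115,222),(115,203),(105,230),(131,230),(187,205),(338,170),(347,170),(403,190),(270,231),(230,100),(60,250)]: print(p,im[p[1],p[0]],hsv[p[1],p[0]])
E
```

```text
(115, 222) [29 53 95] [ 11 177  95]
(115, 203) [186 201 216] [ 15  35 216]
(105, 230) [27 54 95] [ 12 183  95]
(131, 230) [111 177 216] [ 19 124 216]
(187, 205) [ 35  62 104] [ 12 169 104]
(338, 170) [ 34  60 100] [ 12 168 100]
(347, 170) [ 57  97 138] [ 15 150 138]
(403, 190) [42 73 97] [ 17 145  97]
(270, 231) [ 64 116 177] [ 14 163 177]
(230, 100) [134 144 152] [ 17  30 152]
(60, 250) [135 145 154] [ 16  31 154]
```

View pics/z0.png

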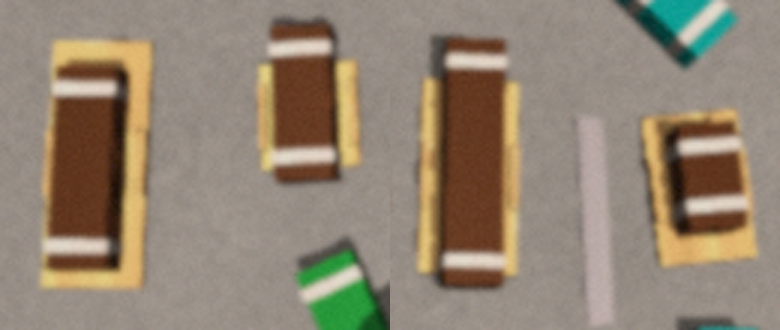

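```bash
cat > h.py <<'E'
from plant import manip
import cv2,numpy as np
np.set_printoptions(precision=4,suppress=True)
def cast(n,uv,z):
    m=manip.camera_model(n); f=210/np.tan(np.radians(m["vfov"]/2))
    uv=np.asarray(uv,float).reshape(-1,2)
    d=np.c_[(uv[:,0]-m["cx"])/f,(uv[:,1]-m["cy"])/f,np.ones(len(uv))]
    T=m["cam_to_world"]; d=d@T[:3,:3].T; o=T[:3,3]
    return (o+d*((z-o[2])/d[:,2])[:,None])[:,:2]
S=4
def up(im): return cv2.resize(im,None,fx=S,fy=S,interpolation=cv2.INTER_CUBIC)
def px(c): return (np.asarray(c,float).reshape(-1,2)+.5)/S-.5
def masks(im):
    b=up(im[:,:,::-1]); h=cv2.cvtColor(b,cv2.COLOR_BGR2HSV); H,Sa,V=[h[:,:,i].astype(int) for i in range(3)]
    top=((H<25)&(Sa>110)&(V>70)&(V<150))|((V>178)&(Sa<85))
    board=(H>10)&(H<30)&(Sa>75)&(V>158)
    return top.astype(np.uint8)*255,board.astype(np.uint8)*255
def rect(pts):
    (c,(w,hh),a)=cv2.minAreaRect(pts.astype(np.float32))
    if w<hh: w,hh,a=hh,w,a+90
    a=(a+90)%180-90
    if a<0:a+=180
    return np.array([*c,w,hh,a])
def measure(im,kind,roi,z,out=None):
    # roi in px u0,v0,u1,v1
    t,b=masks(im); m=t if kind=="b" else b
    k=np.zeros_like(m); u0,v0,u1,v1=[S*x for x in roi]; k[v0:v1,u0:u1]=m[v0:v1,u0:u1]
    k=cv2.morphologyEx(k,cv2.MORPH_OPEN,np.ones((5,5)))
    if kind=="b":
        k=cv2.morphologyEx(k,cv2.MORPH_CLOSE,np.ones((9,9)))
    cs,_=cv2.findContours(k,cv2.RETR_EXTERNAL,cv2.CHAIN_APPROX_NONE)
    cs=[c for c in cs if cv2.contourArea(c)>(60 if kind=="c" else 400)*S*S/16]
    if kind=="b": cs=[max(cs,key=cv2.contourArea)]
    p=np.vstack(cs)
    if out is not None: cv2.drawContours(out,cs,-1,(0,0,255) if kind=="b" else (255,0,0),1)
    P=cast("top",px(p),z)*1000
    return rect(P)
E
python3 - <<'E'
from h import *
im=cv2.imread("pics/top0.png")[:,:,::-1]
out=up(im[:,:,::-1])
R={"A":(92,182,142,278),"B":(163,172,214,242),"C":(312,132,360,226),"D":(390,155,436,218)}
for k,r in R.items():
    print(k,"bundle",measure(im,"b",r,.048,out),"cradle",measure(im,"c",r,.008,out))
print("pad",measure(im,"c",(243,188,296,276),.004,out))
cv2.imwrite("pics/z1.png",np.hstack([out[175*4:285*4,85*4:215*4],out[125*4:235*4,310*4:440*4]])[:,::1][::1] if 0 else cv2.resize(np.hstack([out[700:1140,340:860],out[500:940,1240:1760]]),(800,338)))
print(cast("top",[[274.9,202]],0))
E
```

```text
A bundle [500.9441 334.4591 150.475   54.5907 178.9448] cradle [505.9605 336.6943 186.5038  78.6511 178.3266]
B bundle [543.0055 176.001  113.8182  50.1947   0.8987] cradle [538.3463 178.6404  81.9299  77.1493   1.8286]
C bundle [ 602.1304 -155.5094  184.3327   53.3949  176.7293] cradle [ 598.3174 -159.9348  151.4609   77.3267  176.7099]
D bundle [ 586.6826 -327.7081   86.7083   62.2922    1.5377] cradle [ 585.5951 -335.8192  117.6799   78.2788    4.4291]
pad [492.4357  -4.0813 173.1748  83.0418   4.8101]
[[ 0.5595 -0.0194]]
```

View pics/z1.png

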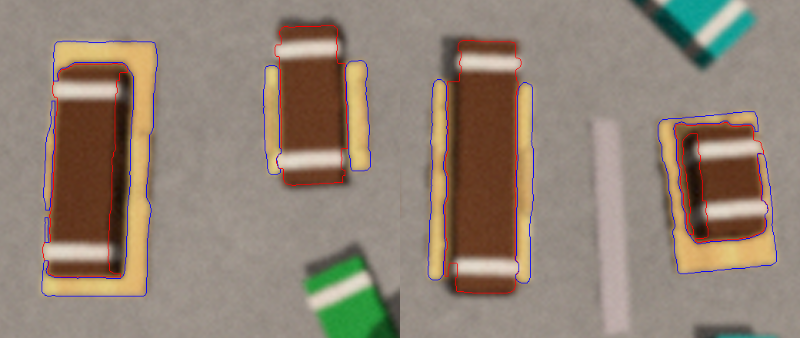

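```bash
python3 - <<'E'
s=open("h.py").read()
s=s.replace("""    if kind=="b":
        k=cv2.morph""","""    if kind=="b":
        k=cv2.morphologyEx(k,cv2.MORPH_OPEN,np.ones((21,21)))
        k=cv2.morph""")
s=s.replace("(V>70)&(V<150)","(V>66)&(V<150)").replace("(V>178)&(Sa<85)","(V>182)&(Sa<75)")
open("h.py","w").write(s)
E
cat > m.py <<'E'
from h import *
import sys
im=cv2.imread(sys.argv[1])[:,:,::-1]
out=up(im[:,:,::-1])
R={"A":(92,182,142,278),"B":(163,172,214,242),"C":(312,132,360,226),"D":(390,155,436,218)}
for k,r in R.items():
    print(k,"bundle",measure(im,"b",r,.048,out),"cradle",measure(im,"c",r,.008,out))
cv2.imwrite(sys.argv[2],cv2.resize(np.hstack([out[700:1140,340:860],out[500:940,1240:1760]]),(800,338)))
E
python3 m.py pics/top0.png pics/z2.png
```

```text
A bundle [499.8363 335.462   98.5663  42.7522 177.7584] cradle [505.9605 336.6943 186.5038  78.6511 178.3266]
B bundle [543.4886 174.7145  63.7902  46.2046   0.0775] cradle [538.3463 178.6404  81.9299  77.1493   1.8286]
C bundle [ 603.3202 -154.3432  133.8508   49.8815  176.8449] cradle [ 598.3174 -159.9348  151.4609   77.3267  176.7099]
D bundle [ 588.0614 -333.2643   42.4274   29.0979   90.3371] cradle [ 585.5951 -335.8192  117.6799   78.2788    4.4291]
```

View pics/z2.png

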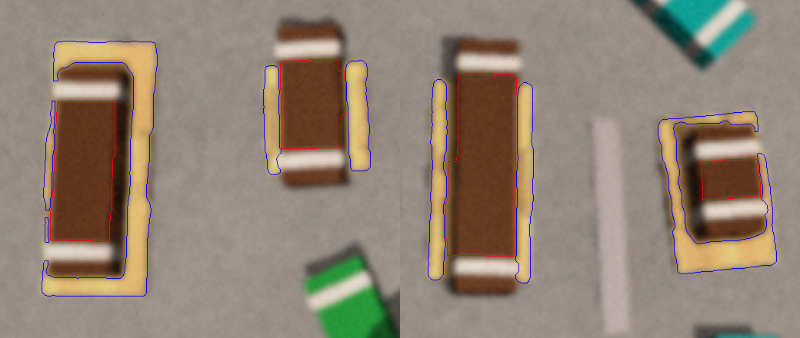

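```bash
cat >> h.py <<'E'
def straps(im,roi,z=.048,thr=170,n="top"):
    b=up(im[:,:,::-1]); h=cv2.cvtColor(b,cv2.COLOR_BGR2HSV)
    m=((h[:,:,2]>thr)&(h[:,:,1]<85)).astype(np.uint8)*255
    k=np.zeros_like(m); u0,v0,u1,v1=[S*x for x in roi]; k[v0:v1,u0:u1]=m[v0:v1,u0:u1]
    k=cv2.morphologyEx(k,cv2.MORPH_OPEN,np.ones((7,7)))
    cs,_=cv2.findContours(k,cv2.RETR_EXTERNAL,cv2.CHAIN_APPROX_NONE)
    cs=sorted(cs,key=cv2.contourArea)[-2:]
    R=[rect(cast(n,px(c),z)*1000) for c in cs]
    R.sort(key=lambda r:r[0]); d=R[1][:2]-R[0][:2]
    return np.array([*(R[0][:2]+R[1][:2])/2,np.linalg.norm(d),np.degrees(np.arctan2(d[1],d[0]))]),R[0][2:],R[1][2:]
E
cat > m.py <<'E'
from h import *
import sys
im=cv2.imread(sys.argv[1])[:,:,::-1]
R={"A":(92,182,142,278),"B":(163,172,214,242),"C":(312,132,360,226),"D":(390,155,436,218),"P":(243,178,300,286)}
for k in sys.argv[2]:
    print(k,"straps",*straps(im,R[k]))
    if k!="P":print("cradle",measure(im,"c",R[k],.008))
E
python3 m.py pics/top0.png ABCD
```

```text
A straps [500.6004 337.9186 114.112   -2.1564] [46.7562 12.7888 88.5529] [46.2493 12.0681 88.6345]
cradle [505.9605 336.6943 186.5038  78.6511 178.3266]
B straps [543.4112 178.5572  79.0795   1.5316] [46.0232 10.9086 92.0495] [45.3718 10.7497 91.3014]
cradle [538.3463 178.6404  81.9299  77.1493   1.8286]
C straps [ 603.1559 -160.1674  149.4832   -3.3228] [44.3383 11.0136 87.6869] [45.2034 10.5916 86.7165]
cradle [ 598.3174 -159.9348  151.4609   77.3267  176.7099]
D straps [ 588.2606 -335.2903   44.0707    1.8531] [44.8628 10.8142 92.5486] [47.7044 10.8027 93.0593]
cradle [ 585.5951 -335.8192  117.6799   78.2788    4.4291]
```

```bash
cat > go.py <<'E'
# usage: go.py x y z yawdeg (mm): prints shift/turn in current tool frame
import sys
from h import *
from scipy.spatial.transform import Rotation as Ro
x,y,z,a=map(float,sys.argv[1:5]); a=np.radians(a)
s=manip.get_state(); R=s["eef_rot"]; p=s["eef_pos"]
T=np.c_[[np.cos(a),np.sin(a),0],[np.sin(a),-np.cos(a),0],[0,0,-1]]
print("now",p*1000,"yaw",np.degrees(np.arctan2(R[1,0],R[0,0])),"t",s["clock"],"F",s["wrist_force"],"grip",s["grip_width"])
print("shift mm",R.T@(np.array([x,y,z])-p*1000),"rot",Ro.from_matrix(R.T@T).as_rotvec())
E
python3 go.py 588 -335.5 300 1.9
```

```text
now [ 220.2389 -611.3093  403.5967] yaw 19.813651965136714 t 0.1 F [ 0.3988 -0.2859 -0.0839] grip 1.0025515282127317
shift mm [ 439.4669 -134.6273  103.9022] rot [-0.0019  0.0002  0.3127]
```

Call:
move_arm([
  {"gripper": 0, "x": 0.04, "y": -0.012, "z": 0.01, "wx": 0, "wy": 0, "wz": 0.03},
  {"gripper": 0, "x": 0.085, "y": -0.026, "z": 0.02, "wx": 0, "wy": 0, "wz": 0.06},
  {"gripper": 0, "x": 0.13, "y": -0.04, "z": 0.03, "wx": 0, "wy": 0, "wz": 0.09},
  {"gripper": 0, "x": 0.175, "y": -0.054, "z": 0.04, "wx": 0, "wy": 0, "wz": 0.12},
  {"gripper": 0, "x": 0.22, "y": -0.067, "z": 0.05, "wx": 0, "wy": 0, "wz": 0.15},
  {"gripper": 0, "x": 0.265, "y": -0.081, "z": 0.06, "wx": 0, "wy": 0, "wz": 0.18},
  {"gripper": 0, "x": 0.31, "y": -0.095, "z": 0.07, "wx": 0, "wy": 0, "wz": 0.22},
  {"gripper": 0, "x": 0.355, "y": -0.109, "z": 0.08, "wx": 0, "wy": 0, "wz": 0.25},
  {"gripper": 0, "x": 0.4, "y": -0.122, "z": 0.09, "wx": 0, "wy": 0, "wz": 0.28},
  {"gripper": 0, "x": 0.4395, "y": -0.1346, "z": 0.104, "wx": -0.002, "wy": 0, "wz": 0.313},
  {"gripper": 0, "x": 0.4395, "y": -0.1346, "z": 0.104, "wx": -0.002, "wy": 0, "wz": 0.313},
  {"gripper": 0, "x": 0.4395, "y": -0.1346, "z": 0.104, "wx": -0.002, "wy": 0, "wz": 0.313},
])

```text
clock: 1.3
eef_pos: [0.5884, -0.3351, 0.2994]
eef_rot: [[0.999, 0.035, -0.002], [0.035, -0.999, -0.001], [-0.002, 0.001, -1.0]]
wrist_force: [0.2, -0.2, 0.3]
grip_width: 1.002
```

```bash
python3 go.py 588 -335.5 210 1.9
```

```text
now [ 588.4131 -335.0535  299.4422] yaw 2.008094546436966 t 1.3 F [ 0.2321 -0.226   0.3262] grip 1.0020843796645678
shift mm [-0.2601  0.3493 89.4432] rot [0.0009 0.0019 0.0019]
```

Call:
move_arm([
  {"gripper": 0, "x": 0, "y": 0, "z": 0.03, "wx": 0, "wy": 0, "wz": 0.002},
  {"gripper": 0, "x": 0, "y": 0, "z": 0.06, "wx": 0, "wy": 0, "wz": 0.002},
  {"gripper": 0, "x": 0, "y": 0, "z": 0.08, "wx": 0, "wy": 0, "wz": 0.002},
  {"gripper": 0, "x": 0, "y": 0, "z": 0.09, "wx": 0, "wy": 0, "wz": 0.002},
  {"gripper": 0, "x": 0, "y": 0, "z": 0.09, "wx": 0, "wy": 0, "wz": 0.002},
  {"gripper": 1, "x": 0, "y": 0, "z": 0.09, "wx": 0, "wy": 0, "wz": 0.002},
  {"gripper": 1, "x": 0, "y": 0, "z": 0.09, "wx": 0, "wy": 0, "wz": 0.002},
  {"gripper": 1, "x": 0, "y": 0, "z": 0.09, "wx": 0, "wy": 0, "wz": 0.002},
  {"gripper": 1, "x": 0, "y": 0, "z": 0.09, "wx": 0, "wy": 0, "wz": 0.002},
  {"gripper": 1, "x": 0, "y": 0, "z": 0.09, "wx": 0, "wy": 0, "wz": 0.002},
  {"gripper": 1, "x": 0, "y": 0, "z": 0.09, "wx": 0, "wy": 0, "wz": 0.002},
  {"gripper": 1, "x": 0, "y": 0, "z": 0.09, "wx": 0, "wy": 0, "wz": 0.002},
])

```text
clock: 2.5
eef_pos: [0.5882, -0.336, 0.2108]
eef_rot: [[1.0, 0.031, 0.0], [0.031, -1.0, -0.002], [0.0, 0.002, -1.0]]
wrist_force: [-0.2, 1.3, 0.3]
grip_width: 0.47
```

```bash
python3 go.py 588 -335.5 210 1.9; python3 go.py 492.4 -4 206 4.8; python3 -c "
from h import *
im=manip.capture('side');cv2.imwrite('pics/s1.png',im[:,:,::-1])"
```

```text
now [ 588.2164 -335.965   210.7822] yaw 1.7644417756527075 t 2.5 F [-0.2234  1.2807  0.3056] grip 0.4697223132351733
shift mm [-0.2022 -0.4727  0.7814] rot [ 0.0016 -0.0003 -0.0024]
now [ 588.2164 -335.965   210.7822] yaw 1.7644417756527075 t 2.5 F [-0.2234  1.2807  0.3056] grip 0.4697223132351733
shift mm [ -85.5511 -334.765     4.2192] rot [ 0.0016 -0.0003 -0.053 ]
```

View pics/s1.png

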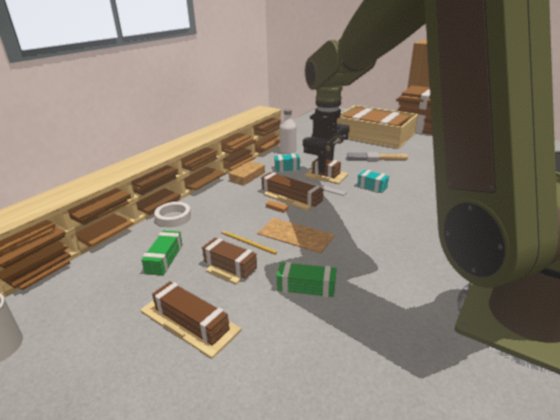

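Call:
move_arm([
  {"gripper": 1, "x": 0, "y": 0, "z": -0.03},
  {"gripper": 1, "x": 0, "y": 0, "z": -0.065},
  {"gripper": 1, "x": -0.005, "y": -0.015, "z": -0.09},
  {"gripper": 1, "x": -0.015, "y": -0.055, "z": -0.09, "wz": -0.01},
  {"gripper": 1, "x": -0.025, "y": -0.1, "z": -0.09, "wz": -0.02},
  {"gripper": 1, "x": -0.036, "y": -0.145, "z": -0.09, "wz": -0.03},
  {"gripper": 1, "x": -0.048, "y": -0.19, "z": -0.09, "wz": -0.035},
  {"gripper": 1, "x": -0.06, "y": -0.235, "z": -0.09, "wz": -0.04},
  {"gripper": 1, "x": -0.07, "y": -0.28, "z": -0.09, "wz": -0.045},
  {"gripper": 1, "x": -0.082, "y": -0.32, "z": -0.09, "wz": -0.05},
  {"gripper": 1, "x": -0.0855, "y": -0.335, "z": -0.09, "wx": 0.001, "wz": -0.053},
  {"gripper": 1, "x": -0.0855, "y": -0.335, "z": -0.09, "wx": 0.001, "wz": -0.053},
])

```text
invalid input
```

```bash
python3 go.py 492.4 -4 207.5 4.8
```

```text
now [ 588.234  -335.9783  210.8041] yaw 1.7660083262568982 t 2.55 F [-0.15   -0.3588  0.8579] grip 0.4606175323351805
shift mm [ -85.5588 -334.779     2.7153] rot [ 0.0017 -0.0003 -0.053 ]
```

All the keys are needed in every row.

Call:
move_arm([
  {"gripper": 1, "x": 0, "y": 0, "z": -0.03, "wx": 0, "wy": 0, "wz": 0},
  {"gripper": 1, "x": 0, "y": 0, "z": -0.065, "wx": 0, "wy": 0, "wz": 0},
  {"gripper": 1, "x": -0.005, "y": -0.015, "z": -0.09, "wx": 0, "wy": 0, "wz": 0},
  {"gripper": 1, "x": -0.015, "y": -0.055, "z": -0.09, "wx": 0, "wy": 0, "wz": -0.01},
  {"gripper": 1, "x": -0.025, "y": -0.1, "z": -0.09, "wx": 0, "wy": 0, "wz": -0.02},
  {"gripper": 1, "x": -0.036, "y": -0.145, "z": -0.09, "wx": 0, "wy": 0, "wz": -0.03},
  {"gripper": 1, "x": -0.048, "y": -0.19, "z": -0.09, "wx": 0, "wy": 0, "wz": -0.035},
  {"gripper": 1, "x": -0.06, "y": -0.235, "z": -0.09, "wx": 0, "wy": 0, "wz": -0.04},
  {"gripper": 1, "x": -0.07, "y": -0.28, "z": -0.09, "wx": 0, "wy": 0, "wz": -0.045},
  {"gripper": 1, "x": -0.082, "y": -0.32, "z": -0.09, "wx": 0, "wy": 0, "wz": -0.05},
  {"gripper": 1, "x": -0.0855, "y": -0.335, "z": -0.09, "wx": 0.001, "wy": 0, "wz": -0.053},
  {"gripper": 1, "x": -0.0855, "y": -0.335, "z": -0.09, "wx": 0.001, "wy": 0, "wz": -0.053},
])

```text
clock: 3.75
eef_pos: [0.4918, -0.0022, 0.2999]
eef_rot: [[0.996, 0.087, 0.0], [0.087, -0.996, -0.001], [0.0, 0.001, -1.0]]
wrist_force: [0.0, -0.8, -0.5]
grip_width: 0.463
```

```bash
python3 go.py 492.4 -4 207 4.8
```

```text
now [491.784   -2.2448 299.8593] yaw 4.982365376762237 t 3.75 F [ 0.0159 -0.7545 -0.5276] grip 0.46342908052990506
shift mm [ 0.4511  1.7009 92.8613] rot [ 0.0011 -0.0001  0.0032]
```

Call:
move_arm([
  {"gripper": 1, "x": 0, "y": 0.001, "z": 0.035, "wx": 0, "wy": 0, "wz": 0.003},
  {"gripper": 1, "x": 0, "y": 0.001, "z": 0.065, "wx": 0, "wy": 0, "wz": 0.003},
  {"gripper": 1, "x": 0, "y": 0.001, "z": 0.082, "wx": 0, "wy": 0, "wz": 0.003},
  {"gripper": 1, "x": 0, "y": 0.001, "z": 0.09, "wx": 0, "wy": 0, "wz": 0.003},
  {"gripper": 1, "x": 0, "y": 0.001, "z": 0.093, "wx": 0, "wy": 0, "wz": 0.003},
  {"gripper": 1, "x": 0, "y": 0.001, "z": 0.093, "wx": 0, "wy": 0, "wz": 0.003},
  {"gripper": 0, "x": 0, "y": 0.001, "z": 0.093, "wx": 0, "wy": 0, "wz": 0.003},
  {"gripper": 0, "x": 0, "y": 0.001, "z": 0.093, "wx": 0, "wy": 0, "wz": 0.003},
  {"gripper": 0, "x": 0, "y": 0.001, "z": 0.093, "wx": 0, "wy": 0, "wz": 0.003},
  {"gripper": 0, "x": 0, "y": 0.001, "z": 0.093, "wx": 0, "wy": 0, "wz": 0.003},
  {"gripper": 0, "x": 0, "y": 0.001, "z": 0.065, "wx": 0, "wy": 0, "wz": 0.003},
  {"gripper": 0, "x": 0, "y": 0.001, "z": 0.02, "wx": 0, "wy": 0, "wz": 0.003},
])

```text
clock: 4.95
eef_pos: [0.4909, -0.0045, 0.2776]
eef_rot: [[0.997, 0.081, -0.007], [0.081, -0.997, -0.0], [-0.007, -0.001, -1.0]]
wrist_force: [0.5, 1.3, 0.1]
grip_width: 0.908
```

```bash
python3 go.py 543.4 178.5 300 1.5
```

```text
now [490.8983  -4.521  277.598 ] yaw 4.6332876427736425 t 4.95 F [0.4557 1.2877 0.0835] grip 0.9084770053227412
shift mm [  66.948  -178.1941  -22.799 ] rot [-0.0003  0.0074  0.0547]
```

Call:
move_arm([
  {"gripper": 0, "x": 0.015, "y": -0.04, "z": -0.02, "wx": 0, "wy": 0, "wz": 0.015},
  {"gripper": 0, "x": 0.032, "y": -0.085, "z": -0.02, "wx": 0, "wy": 0, "wz": 0.03},
  {"gripper": 0, "x": 0.05, "y": -0.13, "z": -0.02, "wx": 0, "wy": 0, "wz": 0.045},
  {"gripper": 0, "x": 0.067, "y": -0.178, "z": -0.02, "wx": 0, "wy": 0, "wz": 0.055},
  {"gripper": 0, "x": 0.067, "y": -0.178, "z": -0.02, "wx": 0, "wy": 0, "wz": 0.055},
  {"gripper": 0, "x": 0.067, "y": -0.178, "z": -0.02, "wx": 0, "wy": 0, "wz": 0.055},
  {"gripper": 0, "x": 0.067, "y": -0.178, "z": -0.02, "wx": 0, "wy": 0, "wz": 0.055},
])

```text
clock: 5.65
eef_pos: [0.5446, 0.1776, 0.2996]
eef_rot: [[1.0, 0.026, -0.0], [0.026, -1.0, -0.001], [-0.0, 0.001, -1.0]]
wrist_force: [-1.0, 0.0, 0.1]
grip_width: 0.998
```

```bash
python3 go.py 543.4 178.5 210 1.5;  python3 -c "
from h import *
im=manip.capture('top');cv2.imwrite('pics/t1.png',im[:,:,::-1])"; python3 m.py pics/t1.png D
```

```text
now [544.5964 177.6012 299.6177] yaw 1.465603777823042 t 5.65 F [-0.9933  0.0306  0.1   ] grip 0.998461548517338
shift mm [-1.1413 -1.0562 89.6167] rot [ 0.0014  0.0004 -0.0006]Traceback (most recent call last):
  File "m.py", line 6, in <module>
    print(k,"straps",*straps(im,R[k]))
                      ~~~~~~^^^^^^^^^
  File "h.py", line 47, in straps
    R.sort(key=lambda r:r[0]); d=R[1][:2]-R[0][:2]
                                 ~^^^
IndexError: list index out of range
```

View pics/t1.png

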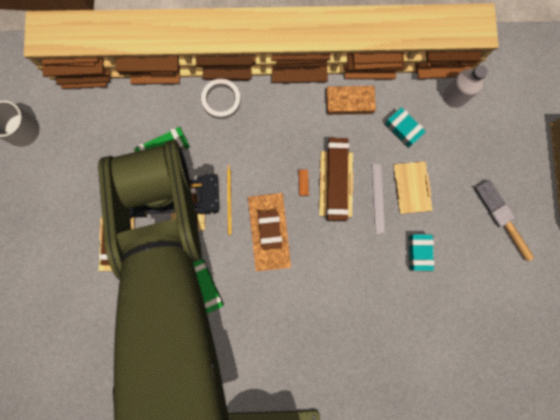

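The short bundle lies flat on the pad at about (270,229), and the D cradle at (413,187) is empty. I'll measure both, then grip B.

```bash
python3 - <<'E'
from h import *
im=cv2.imread("pics/t1.png")[:,:,::-1]
print("cradle D",measure(im,"c",(390,155,436,218),.008))
print("P",*straps(im,(255,200,288,255),.044))
E
```

```text
cradle D [ 585.7734 -335.5826  117.8791   78.7222    4.2623]
P [492.9394  -5.5981  43.9934   4.9286] [46.7037 12.0087 95.0453] [46.1045 11.7564 94.8352]
```

Call:
move_arm([
  {"gripper": 0, "x": -0.001, "y": -0.001, "z": 0.03, "wx": 0, "wy": 0, "wz": 0},
  {"gripper": 0, "x": -0.001, "y": -0.001, "z": 0.06, "wx": 0, "wy": 0, "wz": 0},
  {"gripper": 0, "x": -0.001, "y": -0.001, "z": 0.08, "wx": 0, "wy": 0, "wz": 0},
  {"gripper": 0, "x": -0.001, "y": -0.001, "z": 0.09, "wx": 0, "wy": 0, "wz": 0},
  {"gripper": 0, "x": -0.001, "y": -0.001, "z": 0.09, "wx": 0, "wy": 0, "wz": 0},
  {"gripper": 1, "x": -0.001, "y": -0.001, "z": 0.09, "wx": 0, "wy": 0, "wz": 0},
  {"gripper": 1, "x": -0.001, "y": -0.001, "z": 0.09, "wx": 0, "wy": 0, "wz": 0},
  {"gripper": 1, "x": -0.001, "y": -0.001, "z": 0.09, "wx": 0, "wy": 0, "wz": 0},
  {"gripper": 1, "x": -0.001, "y": -0.001, "z": 0.09, "wx": 0, "wy": 0, "wz": 0},
  {"gripper": 1, "x": -0.001, "y": -0.001, "z": 0.09, "wx": 0, "wy": 0, "wz": 0},
  {"gripper": 1, "x": -0.001, "y": -0.001, "z": 0.09, "wx": 0, "wy": 0, "wz": 0},
  {"gripper": 1, "x": -0.001, "y": -0.001, "z": 0.09, "wx": 0, "wy": 0, "wz": 0},
])

```text
clock: 6.9
eef_pos: [0.5439, 0.179, 0.21]
eef_rot: [[1.0, 0.026, 0.0], [0.026, -1.0, -0.001], [0.0, 0.001, -1.0]]
wrist_force: [0.5, -1.3, -0.5]
grip_width: 0.467
```

```bash
python3 go.py 585.6 -335.8 300 4.4
```

```text
now [543.8697 179.0035 209.9708] yaw 1.4865562614829226 t 6.9 F [ 0.5239 -1.326  -0.4621] grip 0.4666782018795681
shift mm [ 28.3907 515.818  -89.4149] rot [ 0.0012 -0.0003 -0.0508]
```

Call:
move_arm([
  {"gripper": 1, "x": 0, "y": 0, "z": -0.03, "wx": 0, "wy": 0, "wz": 0},
  {"gripper": 1, "x": 0, "y": 0, "z": -0.065, "wx": 0, "wy": 0, "wz": 0},
  {"gripper": 1, "x": 0, "y": 0.015, "z": -0.09, "wx": 0, "wy": 0, "wz": 0},
  {"gripper": 1, "x": 0.003, "y": 0.055, "z": -0.09, "wx": 0, "wy": 0, "wz": -0.005},
  {"gripper": 1, "x": 0.006, "y": 0.1, "z": -0.09, "wx": 0, "wy": 0, "wz": -0.01},
  {"gripper": 1, "x": 0.009, "y": 0.145, "z": -0.09, "wx": 0, "wy": 0, "wz": -0.015},
  {"gripper": 1, "x": 0.012, "y": 0.19, "z": -0.09, "wx": 0, "wy": 0, "wz": -0.02},
  {"gripper": 1, "x": 0.015, "y": 0.235, "z": -0.09, "wx": 0, "wy": 0, "wz": -0.025},
  {"gripper": 1, "x": 0.018, "y": 0.28, "z": -0.09, "wx": 0, "wy": 0, "wz": -0.03},
  {"gripper": 1, "x": 0.02, "y": 0.325, "z": -0.09, "wx": 0, "wy": 0, "wz": -0.035},
  {"gripper": 1, "x": 0.023, "y": 0.37, "z": -0.09, "wx": 0, "wy": 0, "wz": -0.04},
  {"gripper": 1, "x": 0.025, "y": 0.415, "z": -0.09, "wx": 0, "wy": 0, "wz": -0.045},
])

```text
clock: 8.1
eef_pos: [0.5792, -0.2369, 0.2998]
eef_rot: [[0.997, 0.071, -0.0], [0.071, -0.997, -0.0], [-0.0, 0.0, -1.0]]
wrist_force: [0.5, 0.4, -1.9]
grip_width: 0.461
```

```bash
python3 go.py 586.2 -335.8 300 4.3
```

```text
now [ 579.2389 -236.9128  299.8035] yaw 4.060173652486499 t 8.1 F [ 0.4604  0.3765 -1.8526] grip 0.4612262609224944
shift mm [-0.058 99.132 -0.15 ] rot [ 0.0005  0.0003 -0.0042]
```

Call:
move_arm([
  {"gripper": 1, "x": 0, "y": 0.045, "z": 0, "wx": 0, "wy": 0, "wz": -0.002},
  {"gripper": 1, "x": 0, "y": 0.085, "z": 0, "wx": 0, "wy": 0, "wz": -0.004},
  {"gripper": 1, "x": 0, "y": 0.099, "z": 0, "wx": 0, "wy": 0, "wz": -0.004},
  {"gripper": 1, "x": 0, "y": 0.099, "z": 0.02, "wx": 0, "wy": 0, "wz": -0.004},
  {"gripper": 1, "x": 0, "y": 0.099, "z": 0.05, "wx": 0, "wy": 0, "wz": -0.004},
  {"gripper": 1, "x": 0, "y": 0.099, "z": 0.065, "wx": 0, "wy": 0, "wz": -0.004},
  {"gripper": 1, "x": 0, "y": 0.099, "z": 0.065, "wx": 0, "wy": 0, "wz": -0.004},
  {"gripper": 1, "x": 0, "y": 0.099, "z": 0.065, "wx": 0, "wy": 0, "wz": -0.004},
])

```text
clock: 8.9
eef_pos: [0.5868, -0.3334, 0.2355]
eef_rot: [[0.997, 0.075, -0.0], [0.075, -0.997, -0.001], [-0.0, 0.001, -1.0]]
wrist_force: [0.5, -0.6, -2.4]
grip_width: 0.463
```

```bash
python3 go.py 586.2 -335.8 210.5 4.3
```

```text
now [ 586.7835 -333.4332  235.5088] yaw 4.323995316055842 t 8.9 F [ 0.5373 -0.6061 -2.3992] grip 0.46338074693194714
shift mm [-0.7591  2.3003 25.0103] rot [0.0006 0.     0.0004]
```

Call:
move_arm([
  {"gripper": 1, "x": -0.001, "y": 0.002, "z": 0.012, "wx": 0, "wy": 0, "wz": 0},
  {"gripper": 1, "x": -0.001, "y": 0.002, "z": 0.02, "wx": 0, "wy": 0, "wz": 0},
  {"gripper": 1, "x": -0.001, "y": 0.002, "z": 0.025, "wx": 0, "wy": 0, "wz": 0},
  {"gripper": 1, "x": -0.001, "y": 0.002, "z": 0.025, "wx": 0, "wy": 0, "wz": 0},
  {"gripper": 0, "x": -0.001, "y": 0.002, "z": 0.025, "wx": 0, "wy": 0, "wz": 0},
  {"gripper": 0, "x": -0.001, "y": 0.002, "z": 0.025, "wx": 0, "wy": 0, "wz": 0},
  {"gripper": 0, "x": -0.001, "y": 0.002, "z": 0.025, "wx": 0, "wy": 0, "wz": 0},
  {"gripper": 0, "x": -0.001, "y": 0.002, "z": 0.025, "wx": 0, "wy": 0, "wz": 0},
  {"gripper": 0, "x": -0.001, "y": 0.002, "z": 0.0, "wx": 0, "wy": 0, "wz": 0},
  {"gripper": 0, "x": -0.001, "y": 0.002, "z": -0.045, "wx": 0, "wy": 0, "wz": 0},
  {"gripper": 0, "x": -0.001, "y": 0.002, "z": -0.065, "wx": 0, "wy": 0, "wz": 0},
  {"gripper": 0, "x": -0.001, "y": 0.002, "z": -0.065, "wx": 0, "wy": 0, "wz": 0},
])

```text
clock: 10.1
eef_pos: [0.5869, -0.3367, 0.3059]
eef_rot: [[0.997, 0.075, 0.008], [0.075, -0.997, -0.006], [0.007, 0.007, -1.0]]
wrist_force: [0.7, -0.6, -0.8]
grip_width: 0.995
```

```bash
python3 go.py 493 -5.5 300 4.9
```

```text
now [ 586.8843 -336.7412  305.8782] yaw 4.285786662808423 t 10.1 F [ 0.659  -0.6141 -0.7511] grip 0.9950450031867799
shift mm [ -68.909  -337.3592    3.1449] rot [ 0.0066 -0.0073 -0.0107]
```

Call:
move_arm([
  {"gripper": 0, "x": -0.008, "y": -0.04, "z": 0, "wx": 0, "wy": 0, "wz": 0},
  {"gripper": 0, "x": -0.018, "y": -0.087, "z": 0, "wx": 0, "wy": 0, "wz": 0},
  {"gripper": 0, "x": -0.028, "y": -0.135, "z": 0, "wx": 0, "wy": 0, "wz": 0},
  {"gripper": 0, "x": -0.038, "y": -0.183, "z": 0, "wx": 0, "wy": 0, "wz": -0.005},
  {"gripper": 0, "x": -0.048, "y": -0.231, "z": 0, "wx": 0, "wy": 0, "wz": -0.005},
  {"gripper": 0, "x": -0.058, "y": -0.279, "z": 0, "wx": 0, "wy": 0, "wz": -0.01},
  {"gripper": 0, "x": -0.066, "y": -0.32, "z": 0, "wx": 0, "wy": 0, "wz": -0.01},
  {"gripper": 0, "x": -0.069, "y": -0.3373, "z": 0, "wx": 0, "wy": 0, "wz": -0.01},
  {"gripper": 0, "x": -0.069, "y": -0.3373, "z": 0, "wx": 0, "wy": 0, "wz": -0.01},
  {"gripper": 0, "x": -0.069, "y": -0.3373, "z": 0, "wx": 0, "wy": 0, "wz": -0.01},
  {"gripper": 0, "x": -0.069, "y": -0.3373, "z": 0.01, "wx": 0, "wy": 0, "wz": -0.01},
  {"gripper": 0, "x": -0.069, "y": -0.3373, "z": 0.01, "wx": 0, "wy": 0, "wz": -0.01},
])

```text
clock: 11.3
eef_pos: [0.4913, -0.0056, 0.288]
eef_rot: [[0.997, 0.083, -0.003], [0.083, -0.997, -0.001], [-0.003, 0.0, -1.0]]
wrist_force: [0.0, 0.7, -0.6]
grip_width: 0.999
```

```bash
python3 go.py 493 -5.5 206 4.9;  python3 -c "
from h import *
im=manip.capture('top');cv2.imwrite('pics/t2.png',im[:,:,::-1])
print('cradle B',measure(im,'c',(163,172,214,242),.008))
print('cradle D',measure(im,'c',(390,155,436,218),.008))"; python3 m.py pics/t2.png D
```

```text
now [491.2957  -5.636  288.0116] yaw 4.769242329333451 t 11.3 F [ 0.0254  0.6923 -0.6412] grip 0.9990913265132827
shift mm [ 1.9647 -0.0287 82.0059] rot [ 0.0004  0.0031 -0.0023]
cradle B [538.2879 178.6357  82.2891  77.1908   1.8129]
cradle D [ 585.6293 -335.3989  117.4349   78.1099    4.1106]
D straps [ 585.7104 -337.7557   79.1679    4.2123] [46.7211 11.0664 94.0461] [47.349  10.8687 94.4849]
cradle [ 585.6293 -335.3989  117.4349   78.1099    4.1106]
```

View pics/t2.png

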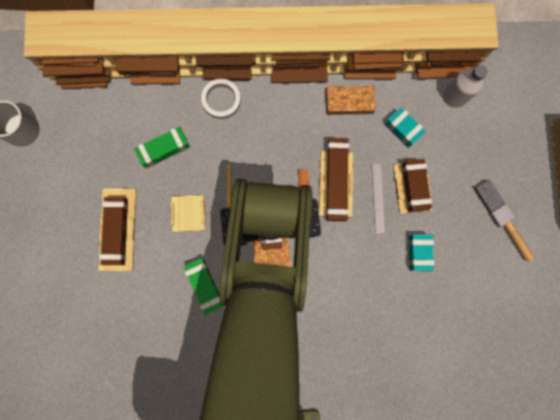

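The second bundle sits in cradle D at (413,187): x is within 0.1 mm, y within about 2 mm, and the yaw matches. Cradle B at (187,212) is empty. Now I'll grip the short bundle on the pad.

Call:
move_arm([
  {"gripper": 0, "x": 0.001, "y": 0, "z": 0.03, "wx": 0, "wy": 0, "wz": 0},
  {"gripper": 0, "x": 0.001, "y": 0, "z": 0.06, "wx": 0, "wy": 0, "wz": 0},
  {"gripper": 0, "x": 0.001, "y": 0, "z": 0.078, "wx": 0, "wy": 0, "wz": 0},
  {"gripper": 0, "x": 0.001, "y": 0, "z": 0.082, "wx": 0, "wy": 0, "wz": 0},
  {"gripper": 0, "x": 0.001, "y": 0, "z": 0.082, "wx": 0, "wy": 0, "wz": 0},
  {"gripper": 1, "x": 0.001, "y": 0, "z": 0.082, "wx": 0, "wy": 0, "wz": 0},
  {"gripper": 1, "x": 0.001, "y": 0, "z": 0.082, "wx": 0, "wy": 0, "wz": 0},
  {"gripper": 1, "x": 0.001, "y": 0, "z": 0.082, "wx": 0, "wy": 0, "wz": 0},
  {"gripper": 1, "x": 0.001, "y": 0, "z": 0.082, "wx": 0, "wy": 0, "wz": 0},
  {"gripper": 1, "x": 0.001, "y": 0, "z": 0.082, "wx": 0, "wy": 0, "wz": 0},
  {"gripper": 1, "x": 0.001, "y": 0, "z": 0.082, "wx": 0, "wy": 0, "wz": 0},
  {"gripper": 1, "x": 0.001, "y": 0, "z": 0.082, "wx": 0, "wy": 0, "wz": 0},
])

```text
clock: 12.55
eef_pos: [0.4927, -0.0047, 0.2081]
eef_rot: [[0.996, 0.085, 0.0], [0.085, -0.996, -0.001], [0.0, 0.001, -1.0]]
wrist_force: [-0.2, -0.6, -0.7]
grip_width: 0.471
```

```bash
python3 go.py 538.3 179 300 1.8
```

```text
now [492.708   -4.7305 208.1193] yaw 4.864736996933076 t 12.55 F [-0.238  -0.5971 -0.658 ] grip 0.4707569660851584
shift mm [  61.0358 -179.1005  -92.0611] rot [ 0.0011 -0.0003  0.0535]
```

Call:
move_arm([
  {"gripper": 1, "x": 0, "y": 0, "z": -0.03, "wx": 0, "wy": 0, "wz": 0},
  {"gripper": 1, "x": 0, "y": 0, "z": -0.065, "wx": 0, "wy": 0, "wz": 0},
  {"gripper": 1, "x": 0.005, "y": -0.015, "z": -0.09, "wx": 0, "wy": 0, "wz": 0.01},
  {"gripper": 1, "x": 0.018, "y": -0.055, "z": -0.09, "wx": 0, "wy": 0, "wz": 0.02},
  {"gripper": 1, "x": 0.033, "y": -0.098, "z": -0.09, "wx": 0, "wy": 0, "wz": 0.03},
  {"gripper": 1, "x": 0.048, "y": -0.14, "z": -0.09, "wx": 0, "wy": 0, "wz": 0.04},
  {"gripper": 1, "x": 0.058, "y": -0.17, "z": -0.09, "wx": 0, "wy": 0, "wz": 0.05},
  {"gripper": 1, "x": 0.061, "y": -0.1795, "z": -0.09, "wx": 0, "wy": 0, "wz": 0.0535},
  {"gripper": 1, "x": 0.061, "y": -0.1795, "z": -0.09, "wx": 0, "wy": 0, "wz": 0.0535},
  {"gripper": 1, "x": 0.061, "y": -0.1795, "z": -0.06, "wx": 0, "wy": 0, "wz": 0.0535},
  {"gripper": 1, "x": 0.061, "y": -0.1795, "z": -0.03, "wx": 0, "wy": 0, "wz": 0.0535},
  {"gripper": 1, "x": 0.061, "y": -0.1795, "z": -0.03, "wx": 0, "wy": 0, "wz": 0.0535},
])

```text
clock: 13.75
eef_pos: [0.5359, 0.1774, 0.233]
eef_rot: [[1.0, 0.03, -0.01], [0.03, -1.0, -0.004], [-0.01, 0.003, -1.0]]
wrist_force: [-1.7, 0.1, -1.3]
grip_width: 0.461
```

```bash
python3 go.py 538.2 179.4 212 1.8
```

```text
now [535.867  177.3754 232.9752] yaw 1.7136975963541778 t 13.75 F [-1.7298  0.1329 -1.2966] grip 0.46071418904962136
shift mm [ 2.5967 -2.0255 20.9441] rot [ 0.0034  0.0097 -0.0015]
```

Call:
move_arm([
  {"gripper": 1, "x": 0, "y": 0, "z": 0, "wx": 0, "wy": 0, "wz": 0},
  {"gripper": 1, "x": 0, "y": 0, "z": 0, "wx": 0, "wy": 0, "wz": 0},
])

```text
clock: 13.95
eef_pos: [0.539, 0.1788, 0.2397]
eef_rot: [[1.0, 0.03, 0.003], [0.03, -1.0, -0.0], [0.003, 0.001, -1.0]]
wrist_force: [0.4, -0.7, -0.5]
grip_width: 0.46
```

```bash
python3 go.py 538.2 179.4 212 1.8
```

```text
now [538.9937 178.7578 239.7211] yaw 1.7424017637466465 t 13.95 F [ 0.3904 -0.6663 -0.4943] grip 0.4599611252907966
shift mm [-0.8552 -0.6819 27.7183] rot [ 0.0006 -0.0029 -0.001 ]
```

Call:
move_arm([
  {"gripper": 1, "x": -0.0005, "y": -0.0005, "z": 0.01, "wx": 0, "wy": 0, "wz": 0},
  {"gripper": 1, "x": -0.0005, "y": -0.0005, "z": 0.018, "wx": 0, "wy": 0, "wz": 0},
  {"gripper": 1, "x": -0.0005, "y": -0.0005, "z": 0.024, "wx": 0, "wy": 0, "wz": 0},
  {"gripper": 1, "x": -0.0005, "y": -0.0005, "z": 0.026, "wx": 0, "wy": 0, "wz": 0},
  {"gripper": 1, "x": -0.0005, "y": -0.0005, "z": 0.026, "wx": 0, "wy": 0, "wz": 0},
  {"gripper": 0, "x": -0.0005, "y": -0.0005, "z": 0.026, "wx": 0, "wy": 0, "wz": 0},
  {"gripper": 0, "x": -0.0005, "y": -0.0005, "z": 0.026, "wx": 0, "wy": 0, "wz": 0},
  {"gripper": 0, "x": -0.0005, "y": -0.0005, "z": 0.026, "wx": 0, "wy": 0, "wz": 0},
  {"gripper": 0, "x": -0.0005, "y": -0.0005, "z": 0.026, "wx": 0, "wy": 0, "wz": 0},
  {"gripper": 0, "x": -0.0005, "y": -0.0005, "z": 0.0, "wx": 0, "wy": 0, "wz": 0},
  {"gripper": 0, "x": -0.0005, "y": -0.0005, "z": -0.04, "wx": 0, "wy": 0, "wz": 0},
  {"gripper": 0, "x": -0.0005, "y": -0.0005, "z": -0.062, "wx": 0, "wy": 0, "wz": 0},
])

```text
clock: 15.15
eef_pos: [0.5384, 0.18, 0.3029]
eef_rot: [[1.0, 0.031, 0.004], [0.031, -1.0, -0.0], [0.004, 0.0, -1.0]]
wrist_force: [0.7, 0.6, 0.6]
grip_width: 0.975
```

```bash
python3 go.py 500.5 338.5 300 -2.1
```

```text
now [538.355  179.9943 302.8736] yaw 1.794242586867648 t 15.15 F [0.7079 0.6098 0.6183] grip 0.9754128685079113
shift mm [ -32.8844 -159.6139    2.7098] rot [ 0.0001 -0.0038  0.068 ]
```

Call:
move_arm([
  {"gripper": 0, "x": -0.006, "y": -0.03, "z": 0, "wx": 0, "wy": 0, "wz": 0.01},
  {"gripper": 0, "x": -0.015, "y": -0.075, "z": 0, "wx": 0, "wy": 0, "wz": 0.03},
  {"gripper": 0, "x": -0.025, "y": -0.12, "z": 0, "wx": 0, "wy": 0, "wz": 0.05},
  {"gripper": 0, "x": -0.031, "y": -0.15, "z": 0, "wx": 0, "wy": 0, "wz": 0.06},
  {"gripper": 0, "x": -0.033, "y": -0.1596, "z": 0, "wx": 0, "wy": 0, "wz": 0.068},
  {"gripper": 0, "x": -0.033, "y": -0.1596, "z": 0, "wx": 0, "wy": 0, "wz": 0.068},
  {"gripper": 0, "x": -0.033, "y": -0.1596, "z": 0, "wx": 0, "wy": 0, "wz": 0.068},
  {"gripper": 0, "x": -0.033, "y": -0.1596, "z": 0, "wx": 0, "wy": 0, "wz": 0.068},
])

```text
clock: 15.95
eef_pos: [0.5002, 0.3371, 0.2996]
eef_rot: [[0.999, -0.038, 0.0], [-0.038, -0.999, -0.001], [0.0, 0.001, -1.0]]
wrist_force: [0.1, 0.3, 0.0]
grip_width: 1.005
```

```bash
python3 go.py 500.5 338.5 210 -2.1;  python3 -c "
from h import *
im=manip.capture('top');cv2.imwrite('pics/t3.png',im[:,:,::-1])"; python3 m.py pics/t3.png B
```

```text
now [500.2198 337.1007 299.6205] yaw -2.1873285180182727 t 15.95 F [0.053  0.2945 0.0095] grip 1.0046385877126653
shift mm [ 0.2041 -1.5382 89.6184] rot [ 0.0014 -0.0002 -0.0015]
B straps [538.0081 180.5953  44.1614   2.3494] [45.0977 10.6834 92.2219] [45.775  10.9916 91.2757]
cradle [538.1009 178.6597  82.3258  77.4012   2.0276]
```

View pics/t3.png

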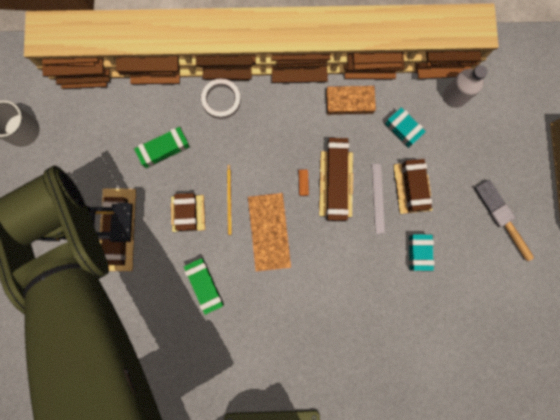

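The shortest bundle is in cradle B at (187,212): x within 0.1 mm, y about 2 mm off, yaw within 0.5°. Next is the third bundle, from A to the pad.

Call:
move_arm([
  {"gripper": 0, "x": 0, "y": -0.001, "z": 0.03, "wx": 0, "wy": 0, "wz": 0},
  {"gripper": 0, "x": 0, "y": -0.001, "z": 0.06, "wx": 0, "wy": 0, "wz": 0},
  {"gripper": 0, "x": 0, "y": -0.001, "z": 0.08, "wx": 0, "wy": 0, "wz": 0},
  {"gripper": 0, "x": 0, "y": -0.001, "z": 0.089, "wx": 0, "wy": 0, "wz": 0},
  {"gripper": 0, "x": 0, "y": -0.001, "z": 0.089, "wx": 0, "wy": 0, "wz": 0},
  {"gripper": 1, "x": 0, "y": -0.001, "z": 0.089, "wx": 0, "wy": 0, "wz": 0},
  {"gripper": 1, "x": 0, "y": -0.001, "z": 0.089, "wx": 0, "wy": 0, "wz": 0},
  {"gripper": 1, "x": 0, "y": -0.001, "z": 0.089, "wx": 0, "wy": 0, "wz": 0},
  {"gripper": 1, "x": 0, "y": -0.001, "z": 0.089, "wx": 0, "wy": 0, "wz": 0},
  {"gripper": 1, "x": 0, "y": -0.001, "z": 0.089, "wx": 0, "wy": 0, "wz": 0},
  {"gripper": 1, "x": 0, "y": -0.001, "z": 0.089, "wx": 0, "wy": 0, "wz": 0},
  {"gripper": 1, "x": 0, "y": -0.001, "z": 0.089, "wx": 0, "wy": 0, "wz": 0},
])

```text
clock: 17.2
eef_pos: [0.4998, 0.3392, 0.2108]
eef_rot: [[0.999, -0.036, 0.0], [-0.036, -0.999, -0.002], [0.0, 0.002, -1.0]]
wrist_force: [-0.9, -1.3, 1.1]
grip_width: 0.466
```

```bash
python3 go.py 492.4 -4 300 4.8
```

```text
now [499.8101 339.1711 210.8233] yaw -2.087444287975414 t 17.2 F [-0.8555 -1.3347  1.1282] grip 0.4663057255258793
shift mm [  5.1211 343.3479 -88.6556] rot [ 0.0015 -0.0002 -0.1202]
```

Call:
move_arm([
  {"gripper": 1, "x": 0, "y": 0, "z": -0.025, "wx": 0, "wy": 0, "wz": 0},
  {"gripper": 1, "x": 0, "y": 0, "z": -0.06, "wx": 0, "wy": 0, "wz": 0},
  {"gripper": 1, "x": 0, "y": 0.015, "z": -0.09, "wx": 0, "wy": 0, "wz": -0.01},
  {"gripper": 1, "x": 0.001, "y": 0.055, "z": -0.09, "wx": 0, "wy": 0, "wz": -0.025},
  {"gripper": 1, "x": 0.002, "y": 0.1, "z": -0.09, "wx": 0, "wy": 0, "wz": -0.04},
  {"gripper": 1, "x": 0.003, "y": 0.145, "z": -0.09, "wx": 0, "wy": 0, "wz": -0.055},
  {"gripper": 1, "x": 0.003, "y": 0.19, "z": -0.09, "wx": 0, "wy": 0, "wz": -0.07},
  {"gripper": 1, "x": 0.004, "y": 0.235, "z": -0.09, "wx": 0, "wy": 0, "wz": -0.085},
  {"gripper": 1, "x": 0.004, "y": 0.28, "z": -0.09, "wx": 0, "wy": 0, "wz": -0.1},
  {"gripper": 1, "x": 0.005, "y": 0.32, "z": -0.09, "wx": 0, "wy": 0, "wz": -0.11},
  {"gripper": 1, "x": 0.005, "y": 0.3435, "z": -0.09, "wx": 0, "wy": 0, "wz": -0.12},
  {"gripper": 1, "x": 0.005, "y": 0.3435, "z": -0.09, "wx": 0, "wy": 0, "wz": -0.12},
])

```text
clock: 18.4
eef_pos: [0.4918, -0.0064, 0.3007]
eef_rot: [[0.997, 0.079, -0.0], [0.079, -0.997, -0.001], [-0.0, 0.001, -1.0]]
wrist_force: [0.1, 0.6, -1.6]
grip_width: 0.463
```

Call:
move_arm([
  {"gripper": 1, "x": 0, "y": 0, "z": 0.02, "wx": 0, "wy": 0, "wz": 0},
  {"gripper": 1, "x": 0, "y": 0, "z": 0.05, "wx": 0, "wy": 0, "wz": 0},
  {"gripper": 1, "x": 0, "y": 0, "z": 0.075, "wx": 0, "wy": 0, "wz": 0},
  {"gripper": 1, "x": 0, "y": 0, "z": 0.082, "wx": 0, "wy": 0, "wz": 0},
  {"gripper": 1, "x": 0, "y": 0, "z": 0.082, "wx": 0, "wy": 0, "wz": 0},
  {"gripper": 1, "x": 0, "y": 0, "z": 0.082, "wx": 0, "wy": 0, "wz": 0},
])

```text
clock: 19.0
eef_pos: [0.4928, -0.0038, 0.2201]
eef_rot: [[0.996, 0.084, 0.002], [0.084, -0.996, -0.001], [0.002, 0.001, -1.0]]
wrist_force: [0.6, -0.1, -0.8]
grip_width: 0.458
```

```bash
python3 go.py 492.4 -4 207 4.8
```

```text
now [492.8099  -3.8276 220.1147] yaw 4.80128198683925 t 19.0 F [ 0.6335 -0.0524 -0.8472] grip 0.45848579331177297
shift mm [-0.4464  0.1225 13.114 ] rot [ 0.0011 -0.0018  0.    ]
```

Call:
move_arm([
  {"gripper": 1, "x": 0, "y": 0, "z": 0.005, "wx": 0, "wy": 0, "wz": 0},
  {"gripper": 1, "x": 0, "y": 0, "z": 0.01, "wx": 0, "wy": 0, "wz": 0},
  {"gripper": 1, "x": 0, "y": 0, "z": 0.012, "wx": 0, "wy": 0, "wz": 0},
  {"gripper": 1, "x": 0, "y": 0, "z": 0.012, "wx": 0, "wy": 0, "wz": 0},
  {"gripper": 0, "x": 0, "y": 0, "z": 0.012, "wx": 0, "wy": 0, "wz": 0},
  {"gripper": 0, "x": 0, "y": 0, "z": 0.012, "wx": 0, "wy": 0, "wz": 0},
  {"gripper": 0, "x": 0, "y": 0, "z": 0.012, "wx": 0, "wy": 0, "wz": 0},
  {"gripper": 0, "x": 0, "y": 0, "z": 0.012, "wx": 0, "wy": 0, "wz": 0},
  {"gripper": 0, "x": 0, "y": 0, "z": -0.01, "wx": 0, "wy": 0, "wz": 0},
  {"gripper": 0, "x": 0, "y": 0, "z": -0.045, "wx": 0, "wy": 0, "wz": 0},
  {"gripper": 0, "x": 0, "y": 0, "z": -0.08, "wx": 0, "wy": 0, "wz": 0},
  {"gripper": 0, "x": 0, "y": 0, "z": -0.08, "wx": 0, "wy": 0, "wz": 0},
])

```text
clock: 20.2
eef_pos: [0.4942, -0.0043, 0.3051]
eef_rot: [[0.996, 0.083, 0.011], [0.083, -0.997, -0.002], [0.011, 0.003, -1.0]]
wrist_force: [0.5, -1.2, 0.6]
grip_width: 0.995
```

```bash
python3 go.py 603.2 -160.3 300 -3.3
```

```text
now [494.1601  -4.3196 305.0852] yaw 4.775892507137433 t 20.2 F [ 0.5386 -1.2358  0.6015] grip 0.9947893410737318
shift mm [ 95.6129 164.4973   6.6527] rot [ 0.0023 -0.0112  0.1409]
```

Call:
move_arm([
  {"gripper": 0, "x": 0.018, "y": 0.03, "z": 0, "wx": 0, "wy": 0, "wz": 0.03},
  {"gripper": 0, "x": 0.04, "y": 0.07, "z": 0, "wx": 0, "wy": 0, "wz": 0.06},
  {"gripper": 0, "x": 0.062, "y": 0.107, "z": 0, "wx": 0, "wy": 0, "wz": 0.09},
  {"gripper": 0, "x": 0.083, "y": 0.143, "z": 0, "wx": 0, "wy": 0, "wz": 0.12},
  {"gripper": 0, "x": 0.0955, "y": 0.1645, "z": 0, "wx": 0, "wy": 0, "wz": 0.141},
  {"gripper": 0, "x": 0.0955, "y": 0.1645, "z": 0, "wx": 0, "wy": 0, "wz": 0.141},
  {"gripper": 0, "x": 0.0955, "y": 0.1645, "z": 0, "wx": 0, "wy": 0, "wz": 0.141},
  {"gripper": 0, "x": 0.0955, "y": 0.1645, "z": 0, "wx": 0, "wy": 0, "wz": 0.141},
  {"gripper": 0, "x": 0.0955, "y": 0.1645, "z": 0, "wx": 0, "wy": 0, "wz": 0.141},
])

```text
clock: 21.1
eef_pos: [0.6005, -0.1591, 0.299]
eef_rot: [[0.998, -0.056, -0.0], [-0.056, -0.998, -0.001], [-0.0, 0.001, -1.0]]
wrist_force: [0.8, 0.4, -1.3]
grip_width: 1.001
```

```bash
python3 go.py 603.2 -160.3 210 -3.3;  python3 - <<'E'
from h import *
im=manip.capture('top');cv2.imwrite('pics/t4.png',im[:,:,::-1])
print("cradle A",measure(im,'c',(92,182,142,278),.008))
print("P",*straps(im,(250,180,295,285),.044))
E
```

```text
now [ 600.5303 -159.1011  298.9931] yaw -3.2377891842589075 t 21.1 F [ 0.7874  0.4372 -1.3107] grip 1.000934774335798
shift mm [ 2.755   0.9901 88.9931] rot [0.0006 0.0002 0.0011]
cradle A [505.9598 336.5521 186.5344  78.6775 178.2383]
P [413.1465 -38.8704  48.9622 -32.4106] [46.2963 35.6529 88.5008] [ 38.7483  11.3877 178.2973]
```

View pics/t4.png

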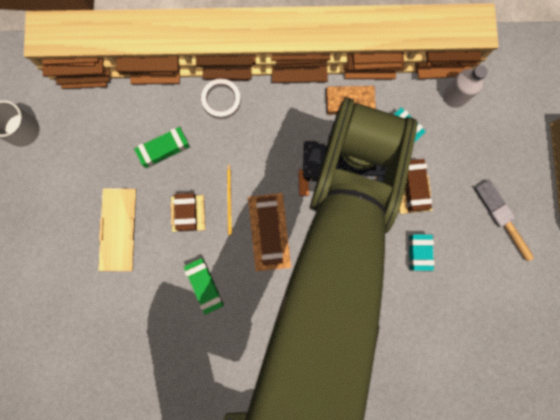

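The third bundle lies on the pad at (269,231), in shadow, and cradle A at (117,229) is empty. Now I'll grip the longest.

Call:
move_arm([
  {"gripper": 0, "x": 0.0025, "y": 0.001, "z": 0.03, "wx": 0, "wy": 0, "wz": 0.001},
  {"gripper": 0, "x": 0.0025, "y": 0.001, "z": 0.06, "wx": 0, "wy": 0, "wz": 0.001},
  {"gripper": 0, "x": 0.0025, "y": 0.001, "z": 0.08, "wx": 0, "wy": 0, "wz": 0.001},
  {"gripper": 0, "x": 0.0025, "y": 0.001, "z": 0.089, "wx": 0, "wy": 0, "wz": 0.001},
  {"gripper": 0, "x": 0.0025, "y": 0.001, "z": 0.089, "wx": 0, "wy": 0, "wz": 0.001},
  {"gripper": 1, "x": 0.0025, "y": 0.001, "z": 0.089, "wx": 0, "wy": 0, "wz": 0.001},
  {"gripper": 1, "x": 0.0025, "y": 0.001, "z": 0.089, "wx": 0, "wy": 0, "wz": 0.001},
  {"gripper": 1, "x": 0.0025, "y": 0.001, "z": 0.089, "wx": 0, "wy": 0, "wz": 0.001},
  {"gripper": 1, "x": 0.0025, "y": 0.001, "z": 0.089, "wx": 0, "wy": 0, "wz": 0.001},
  {"gripper": 1, "x": 0.0025, "y": 0.001, "z": 0.089, "wx": 0, "wy": 0, "wz": 0.001},
  {"gripper": 1, "x": 0.0025, "y": 0.001, "z": 0.089, "wx": 0, "wy": 0, "wz": 0.001},
  {"gripper": 1, "x": 0.0025, "y": 0.001, "z": 0.089, "wx": 0, "wy": 0, "wz": 0.001},
])

```text
clock: 22.35
eef_pos: [0.6035, -0.1612, 0.2103]
eef_rot: [[0.998, -0.059, 0.0], [-0.059, -0.998, -0.0], [0.0, 0.0, -1.0]]
wrist_force: [-0.4, 1.3, 1.1]
grip_width: 0.469
```

```bash
python3 go.py 506 336.6 300 -1.75
```

```text
now [ 603.5347 -161.219   210.295 ] yaw -3.374772607061767 t 22.35 F [-0.3533  1.2604  1.1271] grip 0.46912574636277654
shift mm [-126.6329 -491.1784  -89.9534] rot [ 0.0004 -0.0004 -0.0284]
```

Call:
move_arm([
  {"gripper": 1, "x": 0, "y": 0, "z": -0.025, "wx": 0, "wy": 0, "wz": 0},
  {"gripper": 1, "x": 0, "y": 0, "z": -0.06, "wx": 0, "wy": 0, "wz": 0},
  {"gripper": 1, "x": -0.004, "y": -0.015, "z": -0.09, "wx": 0, "wy": 0, "wz": 0},
  {"gripper": 1, "x": -0.014, "y": -0.055, "z": -0.09, "wx": 0, "wy": 0, "wz": 0},
  {"gripper": 1, "x": -0.026, "y": -0.1, "z": -0.09, "wx": 0, "wy": 0, "wz": -0.005},
  {"gripper": 1, "x": -0.037, "y": -0.145, "z": -0.09, "wx": 0, "wy": 0, "wz": -0.005},
  {"gripper": 1, "x": -0.049, "y": -0.19, "z": -0.09, "wx": 0, "wy": 0, "wz": -0.01},
  {"gripper": 1, "x": -0.061, "y": -0.235, "z": -0.09, "wx": 0, "wy": 0, "wz": -0.01},
  {"gripper": 1, "x": -0.072, "y": -0.28, "z": -0.09, "wx": 0, "wy": 0, "wz": -0.015},
  {"gripper": 1, "x": -0.084, "y": -0.325, "z": -0.09, "wx": 0, "wy": 0, "wz": -0.02},
  {"gripper": 1, "x": -0.095, "y": -0.37, "z": -0.09, "wx": 0, "wy": 0, "wz": -0.02},
  {"gripper": 1, "x": -0.107, "y": -0.415, "z": -0.09, "wx": 0, "wy": 0, "wz": -0.025},
])

```text
clock: 23.55
eef_pos: [0.5201, 0.261, 0.2993]
eef_rot: [[0.999, -0.034, -0.0], [-0.034, -0.999, -0.001], [-0.0, 0.001, -1.0]]
wrist_force: [0.6, -0.1, -1.9]
grip_width: 0.465
```

```bash
python3 go.py 506.3 337 300 -1.75
```

```text
now [520.0915 260.9869 299.2508] yaw -1.9217401302300794 t 23.55 F [ 0.5628 -0.0735 -1.8744] grip 0.46479088618694797
shift mm [-16.333  -75.5068  -0.8467] rot [ 0.0014  0.0003 -0.003 ]
```

Call:
move_arm([
  {"gripper": 1, "x": -0.009, "y": -0.04, "z": 0, "wx": 0, "wy": 0, "wz": -0.003},
  {"gripper": 1, "x": -0.015, "y": -0.068, "z": 0, "wx": 0, "wy": 0, "wz": -0.003},
  {"gripper": 1, "x": -0.0163, "y": -0.0755, "z": 0, "wx": 0, "wy": 0, "wz": -0.003},
  {"gripper": 1, "x": -0.0163, "y": -0.0755, "z": 0.02, "wx": 0, "wy": 0, "wz": -0.003},
  {"gripper": 1, "x": -0.0163, "y": -0.0755, "z": 0.045, "wx": 0, "wy": 0, "wz": -0.003},
  {"gripper": 1, "x": -0.0163, "y": -0.0755, "z": 0.06, "wx": 0, "wy": 0, "wz": -0.003},
  {"gripper": 1, "x": -0.0163, "y": -0.0755, "z": 0.066, "wx": 0, "wy": 0, "wz": -0.003},
  {"gripper": 1, "x": -0.0163, "y": -0.0755, "z": 0.068, "wx": 0, "wy": 0, "wz": -0.003},
  {"gripper": 1, "x": -0.0163, "y": -0.0755, "z": 0.068, "wx": 0, "wy": 0, "wz": -0.003},
  {"gripper": 1, "x": -0.0163, "y": -0.0755, "z": 0.068, "wx": 0, "wy": 0, "wz": -0.003},
])

```text
clock: 24.55
eef_pos: [0.5079, 0.3353, 0.233]
eef_rot: [[1.0, -0.031, 0.002], [-0.031, -1.0, 0.0], [0.002, -0.0, -1.0]]
wrist_force: [-0.2, -0.5, -2.3]
grip_width: 0.463
```

```bash
python3 go.py 506.3 337 211 -1.75
```

```text
now [507.878  335.3326 233.0454] yaw -1.7752655815003862 t 24.55 F [-0.2007 -0.5301 -2.2554] grip 0.4632137408350652
shift mm [-1.6773 -1.6156 22.0419] rot [-0.0001 -0.0022 -0.0004]
```

Call:
move_arm([
  {"gripper": 1, "x": -0.0013, "y": -0.001, "z": 0.01, "wx": 0, "wy": 0, "wz": 0},
  {"gripper": 1, "x": -0.0013, "y": -0.001, "z": 0.018, "wx": 0, "wy": 0, "wz": 0},
  {"gripper": 1, "x": -0.0013, "y": -0.001, "z": 0.021, "wx": 0, "wy": 0, "wz": 0},
  {"gripper": 1, "x": -0.0013, "y": -0.001, "z": 0.022, "wx": 0, "wy": 0, "wz": 0},
  {"gripper": 1, "x": -0.0013, "y": -0.001, "z": 0.022, "wx": 0, "wy": 0, "wz": 0},
  {"gripper": 0, "x": -0.0013, "y": -0.001, "z": 0.022, "wx": 0, "wy": 0, "wz": 0},
  {"gripper": 0, "x": -0.0013, "y": -0.001, "z": 0.022, "wx": 0, "wy": 0, "wz": 0},
  {"gripper": 0, "x": -0.0013, "y": -0.001, "z": 0.022, "wx": 0, "wy": 0, "wz": 0},
  {"gripper": 0, "x": -0.0013, "y": -0.001, "z": 0.022, "wx": 0, "wy": 0, "wz": 0},
  {"gripper": 0, "x": -0.0013, "y": -0.001, "z": 0.0, "wx": 0, "wy": 0, "wz": 0},
  {"gripper": 0, "x": -0.0013, "y": -0.001, "z": -0.04, "wx": 0, "wy": 0, "wz": 0},
  {"gripper": 0, "x": -0.0013, "y": -0.001, "z": -0.068, "wx": 0, "wy": 0, "wz": 0},
])

```text
clock: 25.75
eef_pos: [0.5062, 0.3365, 0.3016]
eef_rot: [[1.0, -0.031, 0.002], [-0.031, -1.0, -0.0], [0.002, 0.0, -1.0]]
wrist_force: [-0.0, 0.5, 0.3]
grip_width: 0.971
```

```bash
python3 go.py 492.8 -4 300 4.8
```

```text
now [506.2369 336.4668 301.5947] yaw -1.7590621518297065 t 25.75 F [-0.0332  0.4681  0.3298] grip 0.9710155982888781
shift mm [ -2.9818 340.7184   1.6765] rot [ 0.0003 -0.0015 -0.1145]
```

```bash
python3 - <<'E'
from h import *
im=manip.capture('top');cv2.imwrite('pics/t5.png',im[:,:,::-1])
print("cradle C",measure(im,'c',(312,132,360,226),.008))
print("P",*straps(im,(250,180,292,285),.044))
E
```

```text
cradle C [ 597.9996 -159.9086  152.4614   77.3736  176.7917]
P [492.9167  -4.3392 114.2947   4.8783] [45.5162 11.1477 94.7119] [45.0527 11.065  94.3937]
```

View pics/t5.png

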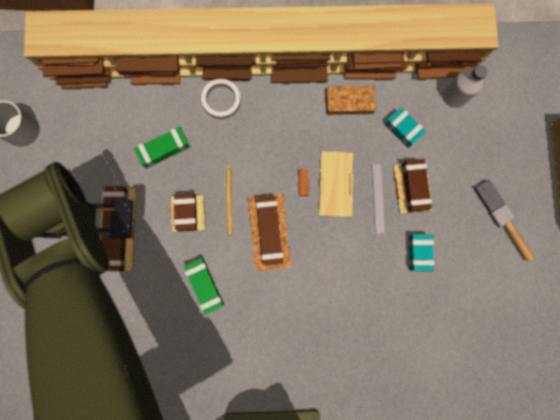

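The third bundle is centred on the pad at (269,231) and cradle C at (337,184) is clear. I'll go and fetch it.

Call:
move_arm([
  {"gripper": 0, "x": 0, "y": 0.035, "z": 0, "wx": 0, "wy": 0, "wz": -0.01},
  {"gripper": 0, "x": -0.001, "y": 0.08, "z": 0, "wx": 0, "wy": 0, "wz": -0.03},
  {"gripper": 0, "x": -0.001, "y": 0.125, "z": 0, "wx": 0, "wy": 0, "wz": -0.045},
  {"gripper": 0, "x": -0.002, "y": 0.17, "z": 0, "wx": 0, "wy": 0, "wz": -0.06},
  {"gripper": 0, "x": -0.002, "y": 0.215, "z": 0, "wx": 0, "wy": 0, "wz": -0.075},
  {"gripper": 0, "x": -0.002, "y": 0.26, "z": 0, "wx": 0, "wy": 0, "wz": -0.09},
  {"gripper": 0, "x": -0.003, "y": 0.3, "z": 0, "wx": 0, "wy": 0, "wz": -0.105},
  {"gripper": 0, "x": -0.003, "y": 0.33, "z": 0, "wx": 0, "wy": 0, "wz": -0.115},
  {"gripper": 0, "x": -0.003, "y": 0.341, "z": 0, "wx": 0, "wy": 0, "wz": -0.116},
  {"gripper": 0, "x": -0.003, "y": 0.341, "z": 0, "wx": 0, "wy": 0, "wz": -0.116},
  {"gripper": 0, "x": -0.003, "y": 0.341, "z": 0, "wx": 0, "wy": 0, "wz": -0.116},
  {"gripper": 0, "x": -0.003, "y": 0.341, "z": 0, "wx": 0, "wy": 0, "wz": -0.116},
])

```text
clock: 27.0
eef_pos: [0.4926, -0.0033, 0.3]
eef_rot: [[0.996, 0.087, 0.0], [0.087, -0.996, -0.001], [0.0, 0.001, -1.0]]
wrist_force: [-0.6, 1.0, -0.3]
grip_width: 0.999
```

```bash
python3 go.py 492.9 -4.3 206.5 4.85;  python3 -c "
from h import *
im=manip.capture('top');cv2.imwrite('pics/t6.png',im[:,:,::-1])"; python3 m.py pics/t6.png A
```

```text
now [492.6089  -3.3073 299.9583] yaw 4.969768648471985 t 27.0 F [-0.5534  0.9557 -0.3179] grip 0.9991340534189186
shift mm [ 0.1957  0.961  93.4589] rot [ 0.0006 -0.0001  0.0021]
A straps [504.9597 338.1337 149.4145  -1.3856] [46.8124 11.6829 88.5418] [47.7069 14.3412 88.6508]
cradle [505.8155 336.6716 185.8164  78.7213 178.3007]
```

Cradle A is good: the bundle is within 1 mm along its length. Now I'll grip the third bundle.

Call:
move_arm([
  {"gripper": 0, "x": 0, "y": 0.001, "z": 0.03, "wx": 0, "wy": 0, "wz": 0.002},
  {"gripper": 0, "x": 0, "y": 0.001, "z": 0.06, "wx": 0, "wy": 0, "wz": 0.002},
  {"gripper": 0, "x": 0, "y": 0.001, "z": 0.08, "wx": 0, "wy": 0, "wz": 0.002},
  {"gripper": 0, "x": 0, "y": 0.001, "z": 0.092, "wx": 0, "wy": 0, "wz": 0.002},
  {"gripper": 0, "x": 0, "y": 0.001, "z": 0.092, "wx": 0, "wy": 0, "wz": 0.002},
  {"gripper": 1, "x": 0, "y": 0.001, "z": 0.092, "wx": 0, "wy": 0, "wz": 0.002},
  {"gripper": 1, "x": 0, "y": 0.001, "z": 0.092, "wx": 0, "wy": 0, "wz": 0.002},
  {"gripper": 1, "x": 0, "y": 0.001, "z": 0.092, "wx": 0, "wy": 0, "wz": 0.002},
  {"gripper": 1, "x": 0, "y": 0.001, "z": 0.092, "wx": 0, "wy": 0, "wz": 0.002},
  {"gripper": 1, "x": 0, "y": 0.001, "z": 0.092, "wx": 0, "wy": 0, "wz": 0.002},
  {"gripper": 1, "x": 0, "y": 0.001, "z": 0.092, "wx": 0, "wy": 0, "wz": 0.002},
  {"gripper": 1, "x": 0, "y": 0.001, "z": 0.092, "wx": 0, "wy": 0, "wz": 0.002},
])

```text
clock: 28.25
eef_pos: [0.4926, -0.0055, 0.2082]
eef_rot: [[0.997, 0.083, 0.0], [0.083, -0.997, -0.001], [0.0, 0.001, -1.0]]
wrist_force: [-0.0, 1.4, 1.1]
grip_width: 0.467
```

```bash
python3 go.py 598 -160 300 -3.25
```

```text
now [492.6448  -5.4703 208.1523] yaw 4.76251609671696 t 28.25 F [-0.0261  1.3561  1.141 ] grip 0.4672071259828065
shift mm [ 92.1949 162.8137 -91.6894] rot [ 0.0007 -0.0004  0.1398]
```

Call:
move_arm([
  {"gripper": 1, "x": 0, "y": 0, "z": -0.025, "wx": 0, "wy": 0, "wz": 0},
  {"gripper": 1, "x": 0, "y": 0, "z": -0.06, "wx": 0, "wy": 0, "wz": 0},
  {"gripper": 1, "x": 0.008, "y": 0.015, "z": -0.085, "wx": 0, "wy": 0, "wz": 0.01},
  {"gripper": 1, "x": 0.028, "y": 0.05, "z": -0.09, "wx": 0, "wy": 0, "wz": 0.04},
  {"gripper": 1, "x": 0.05, "y": 0.088, "z": -0.09, "wx": 0, "wy": 0, "wz": 0.075},
  {"gripper": 1, "x": 0.071, "y": 0.126, "z": -0.09, "wx": 0, "wy": 0, "wz": 0.11},
  {"gripper": 1, "x": 0.086, "y": 0.152, "z": -0.09, "wx": 0, "wy": 0, "wz": 0.13},
  {"gripper": 1, "x": 0.092, "y": 0.1625, "z": -0.09, "wx": 0, "wy": 0, "wz": 0.14},
  {"gripper": 1, "x": 0.092, "y": 0.1625, "z": -0.09, "wx": 0, "wy": 0, "wz": 0.14},
  {"gripper": 1, "x": 0.092, "y": 0.1625, "z": -0.07, "wx": 0, "wy": 0, "wz": 0.14},
  {"gripper": 1, "x": 0.092, "y": 0.1625, "z": -0.045, "wx": 0, "wy": 0, "wz": 0.14},
  {"gripper": 1, "x": 0.092, "y": 0.1625, "z": -0.03, "wx": 0, "wy": 0, "wz": 0.14},
])

```text
clock: 29.45
eef_pos: [0.5964, -0.1581, 0.2359]
eef_rot: [[0.998, -0.055, -0.003], [-0.055, -0.998, 0.001], [-0.003, -0.001, -1.0]]
wrist_force: [-0.3, 0.4, -1.2]
grip_width: 0.464
```

Call:
move_arm([
  {"gripper": 1, "x": 0, "y": 0, "z": 0.004, "wx": 0, "wy": 0, "wz": 0},
  {"gripper": 1, "x": 0, "y": 0, "z": 0.006, "wx": 0, "wy": 0, "wz": 0},
  {"gripper": 1, "x": 0, "y": 0, "z": 0.006, "wx": 0, "wy": 0, "wz": 0},
  {"gripper": 1, "x": 0, "y": 0, "z": 0.006, "wx": 0, "wy": 0, "wz": 0},
])

```text
clock: 29.85
eef_pos: [0.5983, -0.1597, 0.2336]
eef_rot: [[0.998, -0.056, 0.002], [-0.056, -0.998, -0.002], [0.003, 0.002, -1.0]]
wrist_force: [-0.3, -0.5, -1.8]
grip_width: 0.462
```

```bash
python3 go.py 597.9 -160 212 -3.25
```

```text
now [ 598.3348 -159.7434  233.6374] yaw -3.237480233790853 t 29.85 F [-0.2985 -0.5268 -1.7923] grip 0.4616798882936468
shift mm [-0.4738  0.2476 21.6367] rot [ 0.0015 -0.0025  0.0002]
```

Call:
move_arm([
  {"gripper": 1, "x": -0.0004, "y": 0, "z": 0.01, "wx": 0, "wy": 0, "wz": 0},
  {"gripper": 1, "x": -0.0004, "y": 0, "z": 0.017, "wx": 0, "wy": 0, "wz": 0},
  {"gripper": 1, "x": -0.0004, "y": 0, "z": 0.02, "wx": 0, "wy": 0, "wz": 0},
  {"gripper": 1, "x": -0.0004, "y": 0, "z": 0.021, "wx": 0, "wy": 0, "wz": 0},
  {"gripper": 1, "x": -0.0004, "y": 0, "z": 0.021, "wx": 0, "wy": 0, "wz": 0},
  {"gripper": 0, "x": -0.0004, "y": 0, "z": 0.021, "wx": 0, "wy": 0, "wz": 0},
  {"gripper": 0, "x": -0.0004, "y": 0, "z": 0.021, "wx": 0, "wy": 0, "wz": 0},
  {"gripper": 0, "x": -0.0004, "y": 0, "z": 0.021, "wx": 0, "wy": 0, "wz": 0},
  {"gripper": 0, "x": -0.0004, "y": 0, "z": 0.021, "wx": 0, "wy": 0, "wz": 0},
  {"gripper": 0, "x": -0.0004, "y": 0, "z": 0.0, "wx": 0, "wy": 0, "wz": 0},
  {"gripper": 0, "x": -0.0004, "y": 0, "z": -0.04, "wx": 0, "wy": 0, "wz": 0},
  {"gripper": 0, "x": -0.0004, "y": 0, "z": -0.08, "wx": 0, "wy": 0, "wz": 0},
])

```text
clock: 31.05
eef_pos: [0.597, -0.1595, 0.3121]
eef_rot: [[0.998, -0.057, -0.002], [-0.057, -0.998, 0.0], [-0.002, 0.0, -1.0]]
wrist_force: [1.2, 0.4, -0.1]
grip_width: 0.977
```

```bash
python3 go.py 400 0 420 0
```

```text
now [ 596.9962 -159.4779  312.0737] yaw -3.249764563736211 t 31.05 F [ 1.2047  0.3729 -0.0594] grip 0.9766925562135332
shift mm [-205.9589 -148.0427 -107.4853] rot [ 0.      0.0022 -0.0567]
```

Now I'll back the arm off over the pad, so that all four cradles can be seen from the top.

Call:
move_arm([
  {"gripper": 0, "x": 0, "y": 0, "z": -0.03, "wx": 0, "wy": 0, "wz": 0},
  {"gripper": 0, "x": -0.02, "y": -0.015, "z": -0.06, "wx": 0, "wy": 0, "wz": 0},
  {"gripper": 0, "x": -0.05, "y": -0.035, "z": -0.08, "wx": 0, "wy": 0, "wz": 0},
  {"gripper": 0, "x": -0.08, "y": -0.06, "z": -0.1, "wx": 0, "wy": 0, "wz": 0},
  {"gripper": 0, "x": -0.115, "y": -0.085, "z": -0.1, "wx": 0, "wy": 0, "wz": 0},
  {"gripper": 0, "x": -0.15, "y": -0.11, "z": -0.1, "wx": 0, "wy": 0, "wz": 0},
  {"gripper": 0, "x": -0.18, "y": -0.13, "z": -0.1, "wx": 0, "wy": 0, "wz": 0},
  {"gripper": 0, "x": -0.2, "y": -0.15, "z": -0.1, "wx": 0, "wy": 0, "wz": 0},
  {"gripper": 0, "x": -0.2, "y": -0.15, "z": -0.1, "wx": 0, "wy": 0, "wz": 0},
  {"gripper": 0, "x": -0.2, "y": -0.15, "z": -0.1, "wx": 0, "wy": 0, "wz": 0},
])

```text
clock: 32.05
eef_pos: [0.4061, 0.0017, 0.4123]
eef_rot: [[0.998, -0.056, 0.002], [-0.056, -0.998, -0.001], [0.002, 0.001, -1.0]]
wrist_force: [-0.2, -0.9, -0.7]
grip_width: 1.0
```

```bash
python3 -c "
from h import *
for n in ('top','side'):
    im=manip.capture(n);cv2.imwrite(f'pics/{n}7.png',im[:,:,::-1])"; python3 m.py pics/top7.png ABCD
```

```text
A straps [504.6811 338.0023 148.866   -1.5533] [45.9961 10.621  88.5418] [46.9949 12.1334 88.6603]
cradle [505.8026 336.8058 185.8095  78.897  178.339 ]
B straps [537.946  180.3151  44.1238   1.6917] [45.122  10.8896 92.0099] [45.798  10.9646 91.6518]
cradle [538.7655 179.0172  82.243   76.596    0.8709]
C straps [ 597.9712 -160.4883  114.2713   -3.3082] [45.013  11.0355 88.6294] [44.5594 10.8086 86.6379]
cradle [ 597.9906 -159.9018  152.2763   77.4148  176.7458]
D straps [ 585.7379 -337.8197   79.1804    4.1276] [46.5912 10.8401 94.5115] [46.6485 10.5856 94.4687]
cradle [ 585.4385 -335.4443  117.0272   77.8097    3.9642]
```

View pics/top7.png

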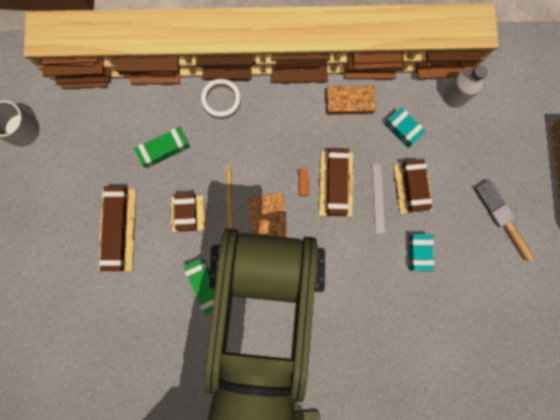

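View pics/side7.png

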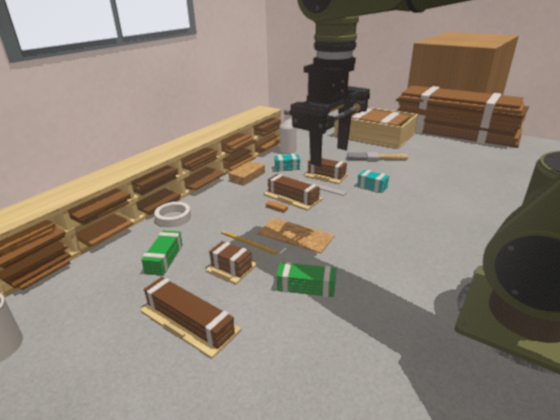

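```bash
python3 -c "
from plant import manip
s=manip.get_state(); print(s['clock'],s['grip_width'],abs(s['qd']).max()); print(manip.hand_in())"
```

```text
32.15 0.9968341759433812 0.011521652858007953
the job is handed in; nothing more can be done
None
```

All four bundles are in the cradles of their own length, released and at rest, and I handed the job in at 32 s of the 136 s allowed. I set the shortest and then the third down on the pad on the way. The green and turquoise look-alikes were left alone.

The last top-camera check, comparing each bundle with its board:

| Bundle | Lengthwise offset | Sideways offset | Yaw difference |
|---|---|---|---|
| Shortest | about −0.8 mm | about 1.3 mm | about 0.8° |
| Second | +0.3 mm | about 2.4 mm | under 0.2° |
| Third | 0.0 mm | about 0.6 mm | under 0.1° |
| Longest | −1.1 mm | about 1.2 mm | about 0.1° |

- **Shortest bundle:** its board was partly hidden in that last picture. Against the earlier clear view of the empty board, its offsets are −0.3 mm lengthwise, about 1.7 mm sideways and 0.1° in yaw.
- **Sideways offsets:** these compare with 9 mm of clearance on each side. Most point away from the camera's centre, so part of them may be the camera's 2 mm calibration error.
- **Side view:** by eye, all four lie flat on their boards. I did not measure the ends in that view.

One move call was refused because rows lacked some keys; I resent it with all keys and nothing moved in between. One strap reading on the pad failed in the arm's shadow and was retaken.

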